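Make up two biscuit-class kits on their boards

TASK

Make up the two kits for the biscuit class. On the board that carries the star-shaped sample biscuit, lay the star cutter flat in the big round pocket and stand the spice jar upright in the small round well; on the board with the oval sample biscuit, lay the oval cutter in the big pocket, stand the sugar shaker in the small well and lay the chocolate pen along the straight slot. Set everything down in the middle of its recess and never tip over the jar or the shaker; the round cutter is not needed, so leave it where it lies.

Things in the scene. Friction and masses are not known exactly. Their poses are not given: they have to be found in the camera images.
- star_board: fixed beech board with a STAR-shaped sample biscuit; 240 (x) x 200 (y) x 14 mm high, flat recesses with floor at z 6 mm. Origin: centre of underside. In its frame, mm: big round pocket diameter 84 at (-62,-50); small round well diameter 66 at (64,-50); sample recess at (75,50); pen slot along x as on oval_board, unused here. Either board may be on the left
- oval_board: same board and recesses as star_board, but with an OVAL sample biscuit 30 x 50 mm. Pen slot: 136 long (along x), 36 wide, floor at z 6 mm, centred at (-40,50) mm; finger scoops through both long sides free x -68 to -12, y 5 to 95 mm at floor level. Pocket at (-62,-50), well at (64,-50)
- star_cutter: sheet-metal biscuit cutter shaped as a five-pointed star, open above and below, about 61 x 58 mm and 23 mm high, 18 g; lies flat. Origin: centre of its lower edge, z up. Points at its -y (0,-28), sides (+-30,-8) and (+-18,28) mm; the two side points can be taken from outside, closing along its x at y -8 (60 mm wide), or the thin band pinched.
- oval_cutter: sheet-metal biscuit cutter, a pointed oval, 33 mm across (its x) and 54 mm long (its y), 23 mm high, 18 g; lies flat. Origin: centre of its lower edge, z up. Can be taken across the outside along its x.
- round_cutter: sheet-metal biscuit cutter, a plain ring of 44 mm diameter, 23 mm high; belongs to neither kit and stays where it lies. Origin: centre of its lower edge.
- spice_jar: stout closed spice jar with a dark screw lid and a label, 44 mm diameter over its whole height, 96 mm high, about 0.11 kg, standing upright; smooth, to be grasped at any height. Origin: centre of its base, z up.
- sugar_shaker: plain steel icing-sugar shaker, a squat can with a perforated domed lid, 50 mm diameter (48 mm below the lid, lid from 55 mm up), 76 mm high, about 0.14 kg, standing upright. Origin: centre of its base, z up. Shorter and wider than the spice jar.
- chocolate_pen: chocolate piping pen, a dark tube 116 mm long (its y), 21 mm wide (its x) and 12 mm thick, tapering towards the ends, 22 g, lying flat. Origin: centre of its underside, z up. Take it across its width at the middle; either end may point either way in the slot.

How it is judged:
At the end, for the whole second after the job is handed in: Each thing flat or upright (0.12 rad), at rest and released on its recess floor, within this of its centre: star cutter 13 mm, spice jar 12 mm, oval cutter 15 mm, sugar shaker 12 mm, chocolate pen 14 mm along, 10 mm across, 0.25 rad off the slot; round cutter within 20 mm of its start (x of star_cutter in the frame of star_board between -0.075 and -0.049 m and y of star_cutter in the frame of star_board between -0.063 and -0.037 m and z of star_cutter in the frame of star_board between 0.003 and 0.0095 m and angle between each of star_cutter, spice_jar, oval_cutter, sugar_shaker, chocolate_pen's own z axis and vertical below 0.12 rad and linear speed of each of star_cutter, spice_jar, oval_cutter, sugar_shaker, chocolate_pen below 0.02 m/s and contact force between the fingers and star_cutter below 0.1 N and x of spice_jar in the frame of star_board between 0.052 and 0.076 m and y of spice_jar in the frame of star_board between -0.062 and -0.038 m and z of spice_jar in the frame of star_board between 0.003 and 0.0095 m and contact force between the fingers and spice_jar below 0.1 N and x of oval_cutter in the frame of oval_board between -0.077 and -0.047 m and y of oval_cutter in the frame of oval_board between -0.065 and -0.035 m and z of oval_cutter in the frame of oval_board between 0.003 and 0.0095 m and contact force between the fingers and oval_cutter below 0.1 N and x of sugar_shaker in the frame of oval_board between 0.052 and 0.076 m and y of sugar_shaker in the frame of oval_board between -0.062 and -0.038 m and z of sugar_shaker in the frame of oval_board between 0.003 and 0.0095 m and contact force between the fingers and sugar_shaker below 0.1 N and x of chocolate_pen in the frame of oval_board between -0.054 and -0.026 m and y of chocolate_pen in the frame of oval_board between 0.04 and 0.06 m and z of chocolate_pen in the frame of oval_board between 0.003 and 0.0095 m and contact force between the fingers and chocolate_pen below 0.1 N and angle between the y axis of chocolate_pen and the x axis of oval_board, either way round below 0.25 rad and distance of round_cutter from where it was at the start of the episode below 0.02 m); the robot touches nothing.
It fails at once if the spice jar or the sugar shaker is tipped over (angle between any of spice_jar, sugar_shaker's own z axis and vertical above 0.8 rad).
It fails at once if the round cutter is moved away (distance of round_cutter from where it was at the start of the episode above 0.03 m).
It also fails if it takes over 128 s, if anything falls off the work surface, if the arm or the gripper's body presses on something with over 40 N, if the wrist force passes 120 N, or if a joint passes its speed limit or range.

ROBOT

A 6-joint arm with a two-finger parallel gripper is mounted at the origin on a cart in front of the work surface, level with it; the furniture and walls round the work are solid. World frame = base frame: x ahead of the robot, y to its left, z up, the work surface at z = 0. Lengths are in m, angles in rad, forces in N, time in s.
With the tool pointing down it reaches from about 0.375 to 0.9 m from the base axis. Payload 3.1 kg.
Tool frame: the origin (TCP) lies at the very end of the fingers, on their centre line; the grasp point (between the pads) lies 19 mm behind it; z points along the fingers, y is the line along which they close (so a half turn about z gives the same grasp; the last joint's range is limited). The gripper opens to 85 mm and grips with 20 to 120 N. Pads are 22 mm wide; open, the fingers measure 114 mm over their backs; the gripper's body (76 mm by 85 mm) begins 54 mm behind the grasp point. The pads swing forward as they close: fully open they stand 13 mm farther back than shut.
Start: joints at [0.961, 0.527, 1.433, -0, 1.181, -0.178], TCP at [0.262, 0.568, 0.231] pointing down, gripper open.
Joint ranges: [-3.08, 3.08], [-0.75, 2.2], [0.22, 2.44], [-1.43, 4.57], [0, 2.65], [-2.85, 2.85]. Speed limits (rad/s): [2.79, 2.79, 3.14, 3.14, 3.14, 3.14].

INTERFACE

Orientations are given as a unit quaternion [x, y, z, w].
In Python, from station import sense, snapshot, camera_params, sign_off gives the robot as it stands.
- The arm moves only by the shell command python3 -m handwheel 'ROWS' [OPENING] [FORCE]. ROWS is JSON, a list that holds one entry, the list of rows, each a list of 4 numbers: the shift along the tool's x, y, z in units of 25 mm (1.0 is 25 mm), then the turn about the tool's z in units of 6 degrees (1.0 is 6 degrees). A call has 1 to 20 rows; each row shifts and turns the commanded pose from where the row before left it, along the tool's axes as they then stand; what a row does not reach is not made up. A row lasts 1/8 s, in which the tool goes at most 62.5 mm and 10.7 degrees, less where a joint would pass 70% of its speed; a pose out of reach is approached as far as the arm can. A call is refused whole if a number of a shift passes 1 or a number of a turn 1, either way. A call with a gripper value outside its range is refused whole. OPENING is the finger opening in mm, from 0 to 85.4, set as the call begins (- or left out, the last holds). The fingers move at their own pace and stop on an object; FORCE is the grip in N (left out, the last holds). Time passes only in rows, so rows that do not move let the fingers close. It gives the time, the measured TCP pose, the force, the opening and the grip force at its end, in the units of the state.
- sense(): the state, without advancing time (a new reading comes with each control period).
- snapshot(name): name is "side" or "top"; returns (picture, depth): 480x640x3 uint8, red, green, blue; 480x640 float32, m along the optical axis (not along the pixel's ray), 0 where there is no reading.
- camera_params(name): a dict with "mtx" (3x3 intrinsics, pixels), "extrinsics" (4x4, takes a point from camera to world coordinates). Camera axes: x right, y up, looking along -z (the intrinsics and any distortion apply to the point x, -y, -z); pixel columns grow to the right and rows downward; lengths in m; the calibration is good to about 2 mm. A picture is of the moment at which its call begins. camera_params takes no time and is no camera call.
- sign_off(): hands the job in; it is judged then, once.
The state is a dict: "t": time; "q": joint angles; "qd": joint speeds; "tau": joint torques, N m; "tcp_pos": TCP position; "tool_rot": TCP orientation; "force": force on the tool from outside, world axes, zero at the start; "ft_torque": the same for the moment, N m; "finger_gap": opening from 0.0 (shut) to 1.0 (fully open); "gripper_force": force on a finger pad.
Only numpy, scipy, OpenCV 4.12 (cv2) and the standard library are available. Lean on these libraries where they do the work, as an engineer would, in place of code of your own. Each camera call takes 0.05 s, during which the arm holds its last target. There are 200 camera calls.

## Working session

There is one attempt and no reset: what is moved stays moved. The work goes in short steps, Python scripts to look and compute and a shell command to move; the robot and the scene stay as the last step left them, time stands still between calls to the robot, and variables do not carry over. Pictures are saved under pics/ and viewed, at most 14 in all, crops included, and the job is handed in when it is done.

```bash
ls; mkdir -p pics; python3 - <<'E'
from station import *
import cv2,numpy as np
for n in("top","side"):
    p,d=snapshot(n); cv2.imwrite(f"pics/{n}0.png",p[:,:,::-1]); np.savez(f"{n}0.npz",p=p,d=d)
    c=camera_params(n); print(n,np.round(c["mtx"],1).tolist(),np.round(c["extrinsics"],4).tolist(),c.keys())
s=sense();print({k:np.round(v,3).tolist() for k,v in s.items()})
E
```

```text
pics
top [[482.9, 0.0, 323.8], [0.0, 482.9, 237.2], [0.0, 0.0, 1.0]] [[-0.0042, 0.9987, -0.0506, 0.4924], [-0.9998, -0.0033, 0.017, 0.0163], [0.0168, 0.0507, 0.9986, 1.094], [0.0, 0.0, 0.0, 1.0]] dict_keys(['mtx', 'extrinsics'])
side [[592.4, 0.0, 321.4], [0.0, 592.4, 242.4], [0.0, 0.0, 1.0]] [[0.9947, 0.066, -0.0789, 0.4748], [-0.1028, 0.6692, -0.736, -0.8787], [0.0043, 0.7402, 0.6724, 0.8594], [0.0, 0.0, 0.0, 1.0]] dict_keys(['mtx', 'extrinsics'])
{'t': 0.1, 'q': [0.96, 0.528, 1.434, -0.0, 1.181, -0.178], 'qd': [-0.0, -0.0, -0.003, 0.002, 0.0, 0.0], 'tau': [0.0, -44.331, -17.859, -0.0, 0.004, -0.0], 'tcp_pos': [0.261, 0.567, 0.23], 'tool_rot': [0.214, 0.977, -0.001, -0.0], 'force': [-0.188, -0.802, 0.515], 'ft_torque': [0.002, 0.0, 0.06], 'gripper_force': 0.0, 'finger_gap': 0.999}
```

View pics/top0.png

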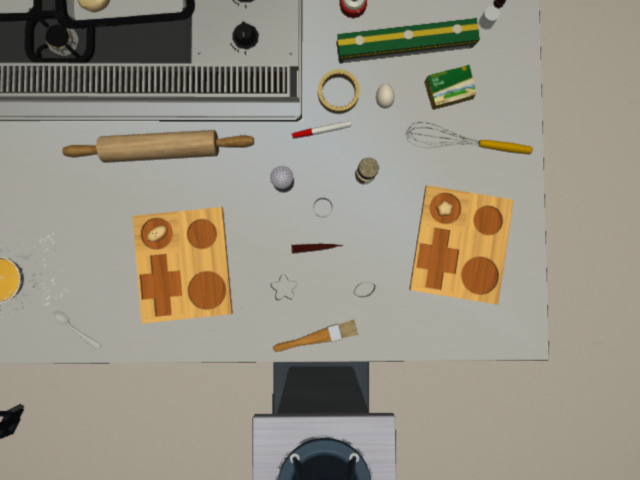

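View pics/side0.png

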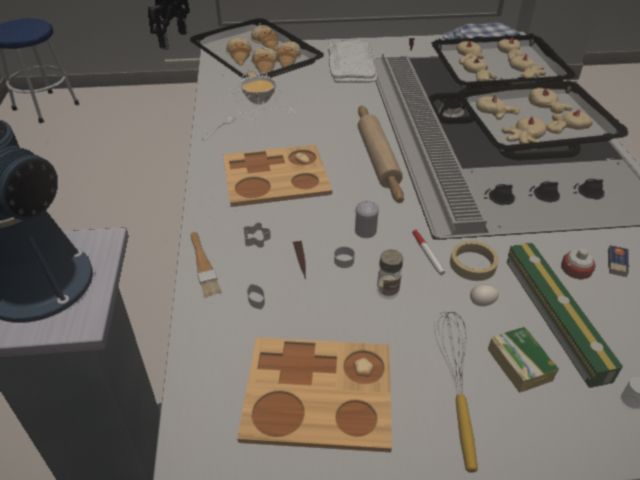

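```bash
cat > h.py <<'E'
from station import *
import cv2,numpy as np
def P(n):
    c=camera_params(n);E=np.linalg.inv(c["extrinsics"]);return c["mtx"]@np.diag([1,-1,-1])@E[:3]
def w(n,u,v,z):
    M=P(n);H=np.c_[M[:,:2],M[:,2]*z+M[:,3]];r=np.linalg.solve(H,[u,v,1]);return r[:2]/r[2]
def ortho(n,img,z,x0,x1,y0,y1,s=.0006):
    "image up=+x, left=+y; col=(y1-y)/s,row=(x1-x)/s"
    M=P(n);H=np.c_[M[:,:2],M[:,2]*z+M[:,3]]@np.array([[0,-s,x1],[-s,0,y1],[0,0,1]])
    return cv2.warpPerspective(img,H,(int((y1-y0)/s),int((x1-x0)/s)),flags=cv2.INTER_CUBIC|cv2.WARP_INVERSE_MAP)
def cloud(n,d):
    c=camera_params(n);v,u=np.indices(d.shape);K=c["mtx"]
    p=np.stack([(u-K[0,2])/K[0,0]*d,-(v-K[1,2])/K[1,1]*d,-d,np.ones_like(d)],-1)
    return (p@np.array(c["extrinsics"]).T)[...,:3]
E
cat > m.py <<'E'
from h import *
f=np.load("top0.npz");p,d=f["p"],f["d"]
hsv=cv2.cvtColor(p,cv2.COLOR_RGB2HSV)
m=cv2.inRange(hsv,(5,70,90),(28,255,255))
m=cv2.morphologyEx(m,cv2.MORPH_CLOSE,np.ones((7,7)))
for nm,(a,b) in dict(oval=(110,260),star=(390,540)).items():
    k=np.zeros_like(m);k[170:335,a:b]=m[170:335,a:b]
    c=max(cv2.findContours(k,0,2)[0],key=cv2.contourArea)[:,0]
    W=np.array([w("top",u,v,.014) for u,v in c])
    r=cv2.minAreaRect((W*1000).astype(np.float32));print(nm,r)
C=cloud("top",d)
h=((C[...,2]>.005)).astype(np.uint8);h[:,:260]=0;h[:,395:]=0;h[:160]=0;h[305:]=0
n,L,st,_=cv2.connectedComponentsWithStats(h)
for i in range(1,n):
    if st[i,4]>8:
        q=C[L==i];t=q[q[:,2]>q[:,2].max()-.006]
        print(st[i],"rng",q.min(0).round(3),q.max(0).round(3),"top mean",t.mean(0).round(4),"mid",((t.max(0)+t.min(0))/2).round(4))
o=ortho("top",p,.023,.36,.72,-.17,.17);print(o.shape)
cv2.imwrite("pics/c.png",o[:,:,::-1])
z=np.hstack([ortho("top",p,.014,.34,.64,.18,.42,.00065),ortho("top",p,.014,.34,.64,-.42,-.18,.00065)]);print(z.shape)
cv2.imwrite("pics/b.png",z[:,:,::-1])
E
python3 m.py
```

```text
oval ((487.678955078125, 313.79876708984375), (240.82513427734375, 202.48123168945312), 5.5613298416137695)
star ((530.3642578125, -311.9771728515625), (201.85536193847656, 240.44285583496094), 80.31212615966797)
[355 160  24  25 470] rng [ 0.492 -0.117  0.005] [0.705 0.016 1.094] top mean [0.4924 0.0163 1.094 ] mid [0.4924 0.0163 1.094 ]
[270 166  24  27 491] rng [0.65  0.066 0.008] [0.699 0.114 0.077] top mean [0.6745 0.0898 0.0738] mid [0.673  0.0894 0.0744]
[313 197  20  20  56] rng [ 0.594 -0.021  0.006] [0.636 0.022 0.025] top mean [0.6162 0.0036 0.0219] mid [6.152e-01 5.000e-04 2.210e-02]
[296 244  41   9 227] rng [ 0.492 -0.03   0.005] [0.532 0.06  1.094] top mean [0.4924 0.0163 1.094 ] mid [0.4924 0.0163 1.094 ]
[278 274   6   8   9] rng [0.45  0.089 0.009] [0.466 0.1   0.024] top mean [0.4595 0.0948 0.0206] mid [0.458  0.0941 0.0208]
[287 279   8   3   9] rng [0.45  0.064 0.019] [0.455 0.08  0.023] top mean [0.4509 0.0728 0.0214] mid [0.4523 0.072  0.0214]
[270 282   9  19  33] rng [0.408 0.016 0.007] [0.492 0.118 1.094] top mean [0.4924 0.0163 1.094 ] mid [0.4924 0.0163 1.094 ]
[354 282  10  10  14] rng [ 0.427 -0.088  0.007] [0.492 0.016 1.094] top mean [0.4924 0.0163 1.094 ] mid [0.4924 0.0163 1.094 ]
[357 283  19  16  44] rng [ 0.411 -0.116  0.005] [ 0.445 -0.075  0.026] top mean [ 0.4257 -0.1017  0.0216] mid [ 0.4294 -0.0951  0.0233]
[283 295  11   6  18] rng [0.41  0.016 0.006] [0.492 0.088 1.094] top mean [0.4924 0.0163 1.094 ] mid [0.4924 0.0163 1.094 ]
(600, 566, 3)
(461, 738, 3)
```

View pics/c.png

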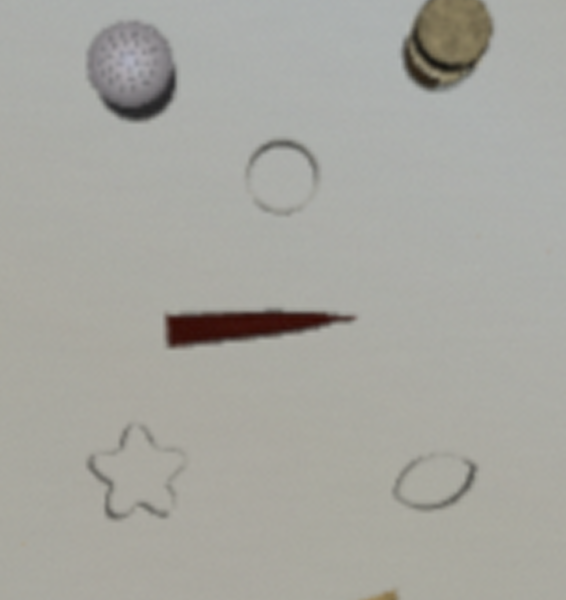

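View pics/b.png

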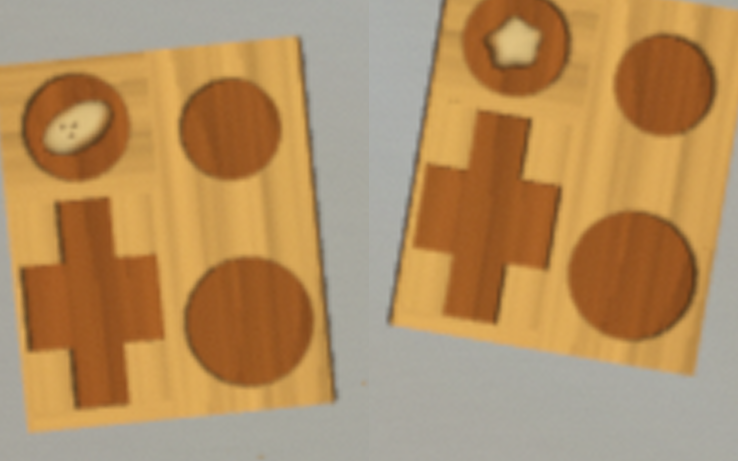

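The top view shows the star board on the right (y<0) and the oval board on the left. Pockets read off the enlarged board crop agree with the fitted board frames to about 1 mm. Next I'll pin down the jar and pen, and turn the tool onto the world axes on the way to the shaker.

```bash
python3 - <<'E'
from h import *
f=np.load("top0.npz");p,d=f["p"],f["d"];C=cloud("top",d);C[d<=0]=np.nan
Z=C[...,2]
s=(Z>.088)&(Z<.11);s[:150]=0;s[195:]=0;s[:,:340]=0;s[:,395:]=0
q=C[s];print("jar",len(q),((q.max(0)+q.min(0))/2).round(4),q.mean(0).round(4),np.ptp(q,axis=0))
hs=cv2.cvtColor(p,cv2.COLOR_RGB2HSV)
m=cv2.inRange(p,(20,0,0),(110,45,45));m[:235]=0;m[262:]=0;m[:,:280]=0;m[:,350:]=0
v,u=np.nonzero(m);W=np.array([w("top",a,b,.010) for a,b in zip(u,v)])*1000
print("pen",len(u),cv2.minAreaRect(W.astype(np.float32)),W.mean(0))
for y0 in range(-45,75,15):
    k=W[abs(W[:,1]-y0)<2];print(y0,k[:,0].min().round(1) if len(k) else '',k[:,0].max().round(1) if len(k) else '')
c=np.array([[397,497],[395,482],[410,464],[435,454],[460,455],[476,463],[470,485],[450,503],[428,510],[408,505]])
print("ovalcut",cv2.minAreaRect(np.c_[720-c[:,1]*.6,170-c[:,0]*.6].astype(np.float32)))
E
python3 -m handwheel '[[[0,0,0,-0.824],[0,0,0,-0.824],[0,0,0,-0.824],[0,0,0,-0.824],[0,0,0,-0.824],[0,0,0,0],[0,0,0,0]]]' 75 30
```

```text
jar 335 [ 0.689 -0.094  0.094] [ 0.6886 -0.0938  0.0942] [0.04033701 0.0419441  0.01114131]
pen 234 ((527.1334228515625, 19.69588851928711), (15.610103607177734, 98.65068054199219), 6.125554084777832) [525.31383074  27.61567711]
-45  
-30 529.8 529.8
-15 525.4 532.1
0 523.2 532.2
15 521.0 532.2
30 518.8 530.0
45 516.6 530.1
60 516.7 530.1
ovalcut ((431.77716064453125, -91.97093963623047), (30.744844436645508, 51.35404968261719), 17.650175094604492)
t: 0.98
tcp_pos: [0.2614, 0.5675, 0.231]
tool_rot: [0.001, 1.0, -0.0, -0.0]
force: [-0.7, -0.5, 0.2]
finger_gap: 0.877
gripper_force: 0.0
```

```bash
python3 -m handwheel '[[[-0.824,-0.956,0.2,0],[-0.824,-0.956,0.2,0],[-0.824,-0.956,0.2,0],[-0.824,-0.956,0.2,0],[-0.824,-0.956,0.2,0],[-0.824,-0.956,0.2,0],[-0.824,-0.956,0.2,0],[-0.824,-0.956,0.2,0],[-0.824,-0.956,0.2,0],[-0.824,-0.956,0.2,0],[-0.824,-0.956,0.2,0],[-0.824,-0.956,0.2,0],[-0.824,-0.956,0.2,0],[-0.824,-0.956,0.2,0],[-0.824,-0.956,0.2,0],[-0.824,-0.956,0.2,0],[-0.824,-0.956,0.2,0],[-0.824,-0.956,0.2,0],[-0.824,-0.956,0.2,0],[-0.824,-0.956,0.2,0]]]' 80; python3 -m handwheel '[[[0,0,0,0],[0,0,0,0]]]'
```

```text
t: 3.48
tcp_pos: [0.674, 0.0886, 0.131]
tool_rot: [0.001, 1.0, 0.0, -0.0]
force: [0.5, 0.4, 0.3]
finger_gap: 0.935
gripper_force: 0.0
t: 3.72
tcp_pos: [0.6726, 0.0899, 0.1311]
tool_rot: [0.0, 1.0, 0.0, -0.001]
force: [0.2, 0.5, 0.3]
finger_gap: 0.935
gripper_force: 0.0
```

```bash
python3 -m handwheel '[[[-0.06,0,0.86,0],[0,0,0.86,0],[0,0,0.86,0],[0,0,0.86,0],[0,0,0.86,0],[0,0,0,0],[0,0,0,0]]]' 80 40; python3 -m handwheel '[[[0,0,0,0],[0,0,0,0],[0,0,0,0],[0,0,0,0],[0,0,0,0],[0,0,0,0]]]' 20 40;python3 -m handwheel '[[[0,0,-0.5,0],[0,0,-0.7,0],[0,0,0,0]]]'
```

```text
t: 4.6
tcp_pos: [0.6753, 0.0895, 0.024]
tool_rot: [0.0, 1.0, -0.0, 0.0]
force: [0.4, -1.2, -0.7]
finger_gap: 0.933
gripper_force: 0.0
t: 5.35
tcp_pos: [0.6757, 0.0896, 0.025]
tool_rot: [0.0, 1.0, 0.0, 0.001]
force: [-0.6, 0.6, 5.7]
finger_gap: 0.573
gripper_force: 40.8
t: 5.72
tcp_pos: [0.6764, 0.0894, 0.0559]
tool_rot: [0.0, 1.0, -0.0, 0.002]
force: [-0.4, -0.1, -2.1]
finger_gap: 0.57
gripper_force: 41.7
```

```bash
python3 -m handwheel '[[[0.6,0.905,0,0],[0.6,0.905,0,0],[0.6,0.905,0,0],[0.6,0.905,0,0],[0.6,0.905,0,0],[0.6,0.905,0,0],[0.6,0.905,0,0],[0.6,0.905,0,0],[0,0,0,0],[0,0,0,0],[0,0,0,0]]]'
```

```text
t: 7.1
tcp_pos: [0.5553, 0.2702, 0.0538]
tool_rot: [0.0, 1.0, -0.0, 0.0]
force: [-0.3, -0.6, -2.6]
finger_gap: 0.568
gripper_force: 41.7
```

```bash
python3 -m handwheel '[[[-0.07,0,0.4,0],[0,0,0.3,0],[0,0,0.2,0],[0,0,0,0],[0,0,0,0]]]'
```

```text
t: 7.72
tcp_pos: [0.5566, 0.2704, 0.0311]
tool_rot: [0.0, 1.0, -0.0, -0.0]
force: [-1.0, 0.2, -1.4]
finger_gap: 0.572
gripper_force: 41.8
```

```bash
python3 -m handwheel '[[[0,0,0,0],[0,0,0,0],[0,0,0,0]]]' 68 30; python3 -m handwheel '[[[0,0,-0.85,0],[0,0,-0.85,0],[0,0,-0.85,0],[0,0,-0.85,0.9],[0,0,0,0.95],[0,0,0,0.95],[0,0,0,0.95],[0,0,0,0.96],[0,0,0,0.96],[0,0,0,0.96],[0,0,0,0.96],[0,0,0,0.96],[0,0,0,0.96],[0,0,0,0.96],[0,0,0,0.96],[0,0,0,0.96],[0,0,0,0.96],[0,0,0,0.96]]]'; python3 -m handwheel '[[[-0.928,-0.175,0,0],[-0.928,-0.175,0,0],[-0.928,-0.175,0,0],[-0.928,-0.175,0,0],[-0.928,-0.175,0,0],[-0.928,-0.175,0,0],[-0.928,-0.175,0,0],[-0.928,-0.175,0,0],[-0.928,-0.175,0.5,0],[-0.928,-0.175,0.5,0],[-0.928,-0.175,0.5,0],[0,0,0,0],[0,0,0,0]]]' 55
```

```text
t: 8.1
tcp_pos: [0.5568, 0.2706, 0.0315]
tool_rot: [0.0, 1.0, 0.0, 0.0]
force: [0.1, 0.2, -0.6]
finger_gap: 0.799
gripper_force: 0.0
t: 10.35
tcp_pos: [0.5566, 0.2706, 0.1164]
tool_rot: [0.682, 0.731, 0.0, 0.0]
force: [-0.6, 0.2, -0.1]
finger_gap: 0.796
gripper_force: 0.0
t: 11.98
tcp_pos: [0.5268, 0.0122, 0.0792]
tool_rot: [0.681, 0.732, 0.0, 0.0]
force: [0.3, 0.3, -0.7]
finger_gap: 0.639
gripper_force: 0.0
```

```bash
python3 -m handwheel '[[[0,0,0.9,0],[0,0,0.9,0],[0,0,0.8,0],[0,0,0.48,0],[0,0,0,0],[0,0,0,0]]]' 55 25; python3 -m handwheel '[[[0,0,0,0],[0,0,0,0],[0,0,0,0],[0,0,0,0],[0,0,0,0],[0,0,0,0]]]' 5 25;python3 -m handwheel '[[[0,0,-0.6,0],[0,0,-0.8,0],[0,0,-0.8,0],[0,0,0,0],[0,0,0,0]]]'; python3 -c "
from h import *
p,d=snapshot('side');cv2.imwrite('pics/s1.png',cv2.resize(p[180:380,180:450],None,fx=2.8,fy=2.8)[:,:,::-1])"
```

```text
t: 12.72
tcp_pos: [0.5275, 0.0127, 0.0025]
tool_rot: [0.681, 0.732, 0.0, 0.001]
force: [-0.5, 0.2, 0.1]
finger_gap: 0.642
gripper_force: 0.0
t: 13.48
tcp_pos: [0.5274, 0.0124, 0.0024]
tool_rot: [0.681, 0.732, 0.0, 0.0]
force: [-0.8, -0.5, 5.7]
finger_gap: 0.169
gripper_force: 24.6
t: 14.1
tcp_pos: [0.5267, 0.0126, 0.0567]
tool_rot: [0.681, 0.732, -0.0, -0.0]
force: [0.1, -0.1, -0.2]
finger_gap: 0.176
gripper_force: 24.6
```

View pics/s1.png

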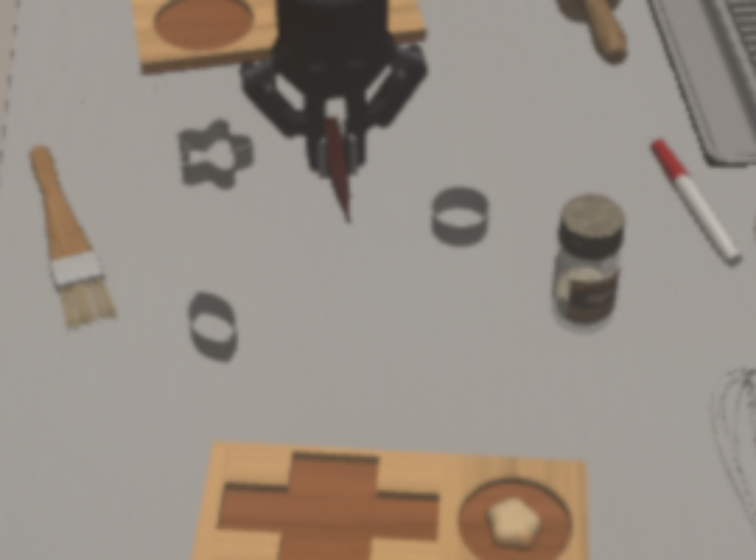

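```bash
python3 -m handwheel '[[[0.939,-0.156,-0.6,0],[0.939,-0.156,-0.6,0],[0.939,-0.156,0,0],[0.939,-0.156,0,0],[0.939,-0.156,0,0],[0.939,-0.156,0,0],[0.939,-0.156,0,0],[0.939,-0.156,0,0],[0.939,-0.156,0,0],[0.939,-0.156,0,0],[0.939,-0.156,0,0],[0.939,-0.156,0,0],[0.939,-0.156,0,0],[0.939,-0.156,0,0],[0.939,-0.156,0,0],[0,0,0,0]]]';python3 -m handwheel '[[[0,0,0,-0.9525],[0,0,0,-0.9525],[0,0,0,-0.9525],[0,0,0,-0.9525],[0,0,0,-0.9525],[0,0,0,-0.9525],[0,0,0,-0.9525],[0,0,0,-0.9525],[0,0,0,-0.9525],[0,0,0,-0.9525],[0,0,0,-0.9525],[0,0,0,-0.9525],[0,0,0,-0.9525],[0,0,0,-0.9525],[0,0,0,-0.9525],[0,0,0,-0.9525],[0,0,0,0],[0,0,0,0]]]'; python3 -c "
from h import *
for n,s in (('side',np.s_[120:240,200:360]),('top',np.s_[190:340,110:260])):
  p,d=snapshot(n);cv2.imwrite(f'pics/{n}2.png',cv2.resize(p[s],None,fx=4,fy=4)[:,:,::-1])"
```

```text
t: 16.15
tcp_pos: [0.4424, 0.3605, 0.0858]
tool_rot: [0.68, 0.733, -0.001, -0.0]
force: [-0.1, -0.0, -0.5]
finger_gap: 0.17
gripper_force: 24.6
t: 18.4
tcp_pos: [0.4433, 0.3589, 0.0864]
tool_rot: [-0.048, 0.999, -0.0, -0.0]
force: [-0.7, 0.1, -0.2]
finger_gap: 0.169
gripper_force: 24.6
```

View pics/side2.png

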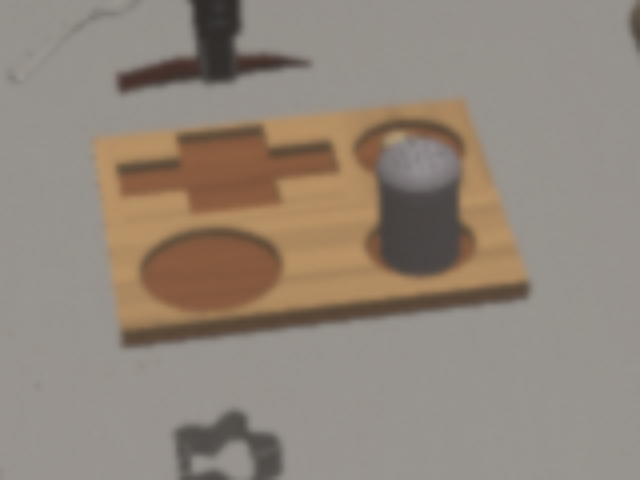

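The pen hangs level over the slot, and the shaker stands upright in its well. Lowering the pen.

```bash
python3 -m handwheel '[[[0,0,0.9,0],[0,0,0.9,0],[0,0,0.8,0],[0,0,0.3,0],[0,0,0.14,0],[0,0,0,0],[0,0,0,0]]]'; python3 -m handwheel '[[[0,0,0,0],[0,0,0,0],[0,0,0,0]]]' 46; python3 -m handwheel '[[[0,0,-0.5,0],[0,0,-0.9,0],[0,0,-0.9,0],[0,0,-0.9,0],[0,0,0,0.927]]]'; python3 -m handwheel '[[[0,0,0,0],[0,0,0,0]]]' 75 35
```

```text
t: 19.38
tcp_pos: [0.4438, 0.3598, 0.0115]
tool_rot: [-0.048, 0.999, 0.0, 0.001]
force: [0.7, 0.2, 0.1]
finger_gap: 0.169
gripper_force: 24.6
t: 19.75
tcp_pos: [0.4434, 0.3596, 0.011]
tool_rot: [-0.048, 0.999, 0.0, 0.0]
force: [1.4, 0.7, -0.3]
finger_gap: 0.539
gripper_force: 0.0
t: 20.38
tcp_pos: [0.4448, 0.3604, 0.0937]
tool_rot: [0.001, 1.0, 0.001, 0.002]
force: [0.4, 0.1, -0.4]
finger_gap: 0.537
gripper_force: 0.0
t: 20.62
tcp_pos: [0.4432, 0.3595, 0.091]
tool_rot: [-0.001, 1.0, -0.0, -0.0]
force: [0.4, -0.0, -0.2]
finger_gap: 0.876
gripper_force: 0.0
```

```bash
python3 -m handwheel '[[[0,-0.987,0,0],[0,-0.987,0,0],[0,-0.987,0,0],[0,-0.987,0,0],[0,-0.987,0,0],[0,-0.987,0,0],[0,-0.987,0,0],[0,-0.987,0,0],[0,-0.987,0,0],[0,-0.987,0.6,0],[-0.07,-0.987,0.6,0],[0,0,0.6,0],[0,0,0,0],[0,0,0,0]]]' 78 35; python3 -c "
from h import *
p,d=snapshot('side');cv2.imwrite('pics/s3.png',cv2.resize(p[170:290,180:340],None,fx=4,fy=4)[:,:,::-1])
p,d=snapshot('top');o=ortho('top',p,.023,.34,.54,.2,.5,.0004);cv2.imwrite('pics/t3.png',o[:,:,::-1])"
```

```text
t: 22.38
tcp_pos: [0.4452, 0.0883, 0.046]
tool_rot: [-0.0, 1.0, 0.0, -0.0]
force: [0.2, 0.1, 0.1]
finger_gap: 0.912
gripper_force: 0.0
```

View pics/s3.png

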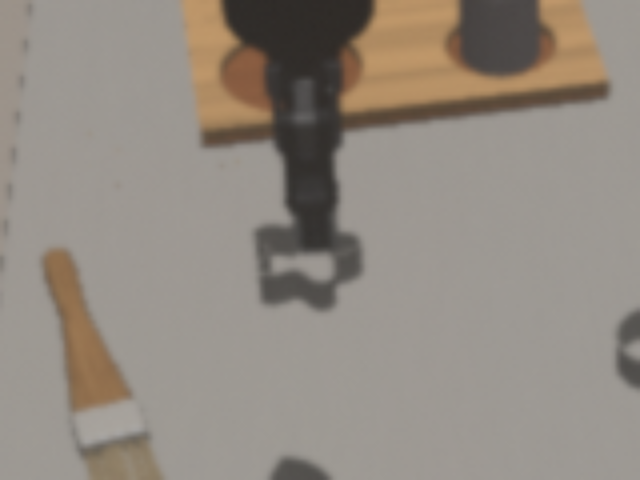

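View pics/t3.png

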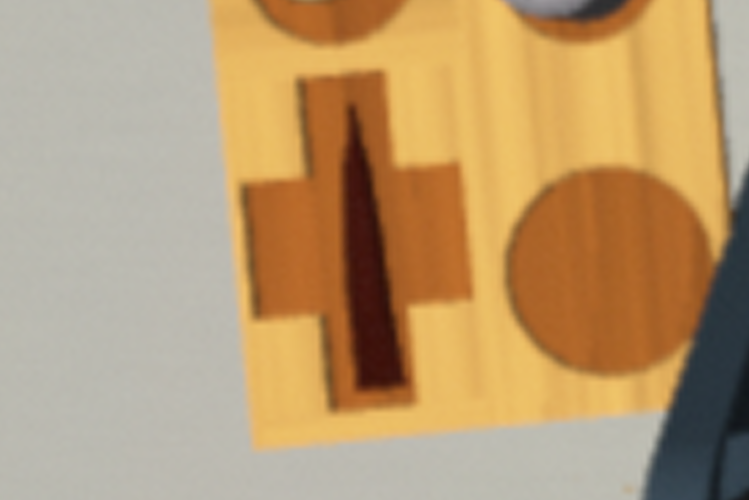

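```bash
python3 -m handwheel '[[[0,0,0.7,0],[0,0,0.6,0],[0,0,0.34,0],[0,0,0,0],[0,0,0,0]]]' 78 35; python3 -m handwheel '[[[0,0,0,0],[0,0,0,0],[0,0,0,0],[0,0,0,0],[0,0,0,0]]]' 40 35;python3 -m handwheel '[[[0,0,-0.6,0],[0,0,-0.8,0],[0,0,-0.8,0],[0,0,0,0],[0,0,0,0]]]'; python3 -c "
from h import *
p,d=snapshot('side');cv2.imwrite('pics/s4.png',cv2.resize(p[150:290,180:340],None,fx=4,fy=4)[:,:,::-1])"
```

```text
t: 23.1
tcp_pos: [0.4452, 0.0881, 0.0049]
tool_rot: [-0.0, 1.0, -0.0, 0.0]
force: [-0.6, -0.9, 0.1]
finger_gap: 0.913
gripper_force: 0.0
t: 23.72
tcp_pos: [0.4453, 0.088, 0.0057]
tool_rot: [-0.0, 1.0, -0.0, 0.001]
force: [-0.2, -1.1, 5.7]
finger_gap: 0.67
gripper_force: 36.0
t: 24.35
tcp_pos: [0.4451, 0.0881, 0.06]
tool_rot: [0.0, 1.0, 0.0, 0.0]
force: [0.2, 0.2, 0.7]
finger_gap: 0.671
gripper_force: 37.5
```

View pics/s4.png

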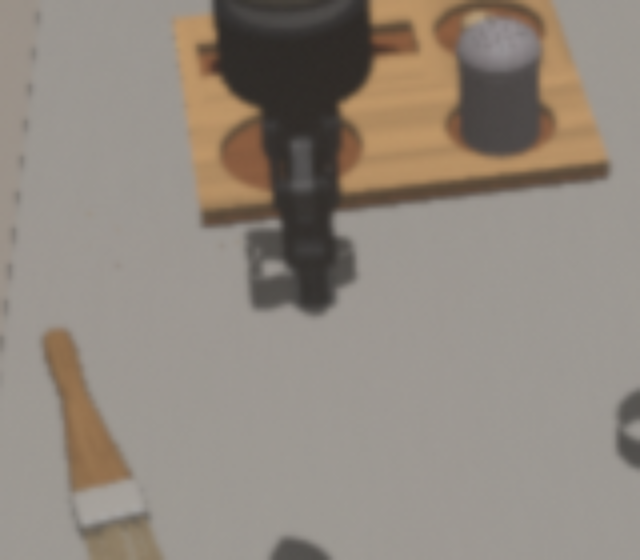

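```bash
python3 -m handwheel '[[[-0.051,-0.975,0,0],[-0.051,-0.975,0,0],[-0.051,-0.975,0,0],[-0.051,-0.975,0,0],[-0.051,-0.975,0,0],[-0.051,-0.975,0,0],[-0.051,-0.975,0,0],[-0.051,-0.975,0,0],[-0.051,-0.975,0,0],[-0.051,-0.975,0,0],[-0.051,-0.975,0,0],[-0.051,-0.975,0,0],[-0.051,-0.975,0,0],[-0.051,-0.975,0,0],[-0.051,-0.975,0,0],[-0.051,-0.975,0,0],[-0.051,-0.975,0,0],[-0.051,-0.975,0,0],[0,0,0,0],[0,0,0,0]]]';python3 -m handwheel '[[[0,0,0.8,0],[0,0,0.6,0],[0,0,0.3,0],[0,0,0.1,0],[0,0,0,0],[0,0,0,0]]]'
```

```text
t: 26.9
tcp_pos: [0.4675, -0.3499, 0.0596]
tool_rot: [0.0, 1.0, 0.001, -0.001]
force: [0.6, 1.1, -0.7]
finger_gap: 0.674
gripper_force: 37.5
t: 27.65
tcp_pos: [0.4683, -0.3509, 0.0153]
tool_rot: [0.0, 1.0, -0.0, 0.0]
force: [-0.1, -0.5, 0.0]
finger_gap: 0.672
gripper_force: 37.5
```

```bash
python3 -m handwheel '[[[0,0,0.1,0],[0,0,0,0],[0,0,0,0]]]';python3 -m handwheel '[[[0,0,0,0],[0,0,0,0],[0,0,0,0]]]' 78; python3 -m handwheel '[[[0,0,-0.5,0],[0,0,-0.9,0],[0,0,-0.9,0],[0,0,-0.9,0],[0,0,-0.9,0],[0,0,-0.6,0],[-0.804,0.935,0,0],[-0.804,0.935,0,0],[-0.804,0.935,0,0],[-0.804,0.935,0,0],[-0.804,0.935,0,0],[-0.804,0.935,0,0],[-0.804,0.935,0,0],[-0.804,0.935,0,0],[-0.804,0.935,0,0],[-0.804,0.935,0,0],[-0.804,0.935,0,0],[0,0,0,0],[0,0,0,0]]]' 75 35
```

```text
t: 28.02
tcp_pos: [0.468, -0.3506, 0.0123]
tool_rot: [0.0, 1.0, -0.0, -0.0]
force: [-0.7, -0.3, 0.2]
finger_gap: 0.668
gripper_force: 37.5
t: 28.4
tcp_pos: [0.468, -0.3507, 0.0123]
tool_rot: [0.0, 1.0, -0.0, 0.0]
force: [-0.4, 0.3, 0.3]
finger_gap: 0.916
gripper_force: 0.0
t: 30.78
tcp_pos: [0.6884, -0.0937, 0.1296]
tool_rot: [-0.0, 1.0, -0.0, -0.001]
force: [0.2, 0.4, 0.3]
finger_gap: 0.879
gripper_force: 0.0
```

```bash
python3 -c "
from h import *
p,d=snapshot('side');cv2.imwrite('pics/s5.png',cv2.resize(p[200:460,220:480],None,fx=2.3,fy=2.3)[:,:,::-1])"
```

```text
(no output)
```

View pics/s5.png

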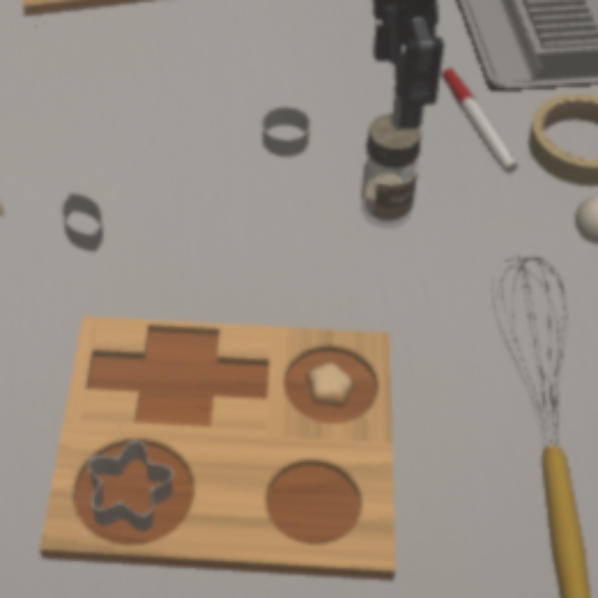

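```bash
python3 -c "
from h import *
print(w('side',220+394/2.3,200+130/2.3,.096),w('side',220+390/2.3,200+198/2.3,.0))
f=np.load('side0.npz');C=cloud('side',f['d']);C[f['d']<=0]=np.nan
m=np.zeros(f['d'].shape,bool);m[240:300,365:415]=1
q=C[m&(C[...,2]>.03)];q=q[~np.isnan(q[:,0])];print(q.min(0),q.max(0))
t=q[q[:,2]>.09];print(len(t),(t.min(0)+t.max(0))/2)
print(P('side')@[.6885,-.094,.13,1]/(P('side')@[.6885,-.094,.13,1])[2])"
```

```text
[ 0.69035046 -0.09500605] [ 0.69776385 -0.08047473]
[ 0.66867263 -0.11973586  0.03000197] [ 0.71176953 -0.07446865  0.0997236 ]
312 [ 0.69025011 -0.0966811   0.09494764]
[391.7561106  242.76800018   1.        ]
```

```bash
python3 -m handwheel '[[[-0.05,-0.04,0.8,0],[0,0,0.8,0],[0,0,0.8,0],[0,0,0.6,0],[0,0,0.4,0],[0,0,0,0],[0,0,0,0]]]' 75 40; python3 -m handwheel '[[[0,0,0,0],[0,0,0,0],[0,0,0,0],[0,0,0,0],[0,0,0,0],[0,0,0,0]]]' 20 40;python3 -m handwheel '[[[0,0,-0.5,0],[0,0,-0.7,0],[0,0,0,0]]]'; python3 -m handwheel '[[[0.35,-0.923,0,0],[0.35,-0.923,0,0],[0.35,-0.923,0,0],[0.35,-0.923,0,0],[0.35,-0.923,0,0],[0.35,-0.923,0,0],[0.35,-0.923,0,0],[0.35,-0.923,0,0],[0.35,-0.923,0,0],[0.35,-0.923,0,0],[0.35,-0.923,0,0],[0.35,-0.923,0,0],[0,0,0,0],[0,0,0,0],[0,0,0,0]]]'
```

```text
t: 31.7
tcp_pos: [0.691, -0.0946, 0.0454]
tool_rot: [-0.0, 1.0, -0.0, 0.001]
force: [0.3, -0.0, -0.3]
finger_gap: 0.879
gripper_force: 0.0
t: 32.45
tcp_pos: [0.691, -0.0945, 0.0458]
tool_rot: [0.0, 1.0, -0.0, 0.001]
force: [0.2, 1.6, 5.8]
finger_gap: 0.494
gripper_force: 40.8
t: 32.83
tcp_pos: [0.6919, -0.0951, 0.077]
tool_rot: [0.0, 1.0, -0.001, 0.002]
force: [0.8, 0.5, -1.5]
finger_gap: 0.491
gripper_force: 40.8
t: 34.7
tcp_pos: [0.5856, -0.3703, 0.0747]
tool_rot: [-0.001, 1.0, 0.0, -0.0]
force: [-0.1, -0.0, -1.0]
finger_gap: 0.492
gripper_force: 40.9
```

```bash
python3 -m handwheel '[[[0,-0.06,0.4,0],[0,0,0.3,0],[0,0,0.22,0],[0,0,0,0],[0,0,0,0]]]'
```

```text
t: 35.33
tcp_pos: [0.5854, -0.3726, 0.0518]
tool_rot: [-0.0, 1.0, 0.0, -0.0]
force: [0.8, 1.0, 1.0]
finger_gap: 0.493
gripper_force: 41.1
```

```bash
python3 -m handwheel '[[[0,0,0,0],[0,0,0,0],[0,0,0,0]]]' 62 30; python3 -m handwheel '[[[0,0,-0.6,0],[0,0,-0.9,0],[0,0,-0.9,0],[0,0,-0.9,0],[0.515,0.935,0,0],[0.515,0.935,0,0],[0.515,0.935,0,0],[0.515,0.935,0,0],[0.515,0.935,0,0],[0.515,0.935,0,0],[0.515,0.935,0,0],[0.515,0.935,0,0],[0.515,0.935,0,0],[0.515,0.935,0,0],[0.515,0.935,0,0],[0.515,0.935,0,0]]]' 62 30; python3 -m handwheel '[[[0,0,0.5,0.98],[0,0,0.5,0.98],[0,0,0.5,0.98],[0,0,0.5,0.98],[0,0,0.5,0.98],[0,0,0.5,0.98],[0,0,0,0.98],[0,0,0,0.98],[0,0,0,0.98],[0,0,0,0.98],[0,0,0,0.98],[0,0,0,0.9],[0,0,0,0],[0,0,0,0]]]' 58; python3 -c "
from h import *
p,d=snapshot('side');cv2.imwrite('pics/s6.png',cv2.resize(p[200:460,180:440],None,fx=2.3,fy=2.3)[:,:,::-1])"
```

```text
t: 35.7
tcp_pos: [0.5854, -0.3731, 0.0518]
tool_rot: [0.0, 1.0, -0.0, 0.0]
force: [0.5, -0.3, 1.2]
finger_gap: 0.722
gripper_force: 0.0
t: 37.7
tcp_pos: [0.4312, -0.0921, 0.1354]
tool_rot: [0.0, 1.0, -0.001, 0.001]
force: [-0.3, -0.0, 0.1]
finger_gap: 0.729
gripper_force: 0.0
t: 39.45
tcp_pos: [0.4314, -0.0927, 0.0598]
tool_rot: [0.574, 0.819, 0.0, 0.001]
force: [-1.1, -0.3, -0.2]
finger_gap: 0.674
gripper_force: 0.0
```

View pics/s6.png

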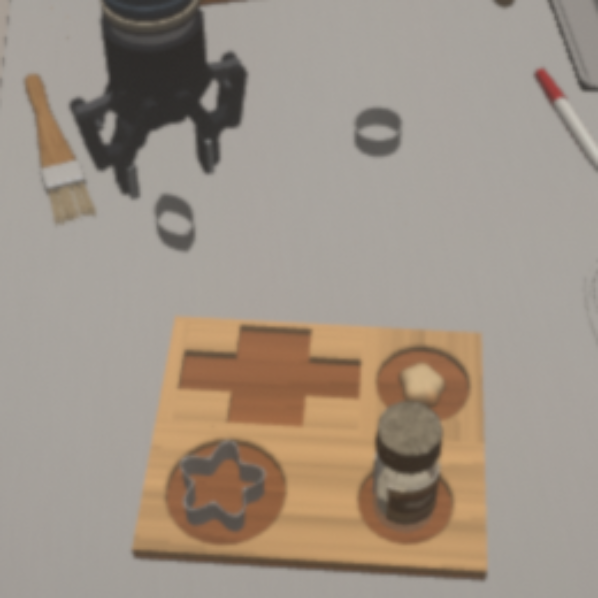

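The jar stands upright in its well and the star cutter lies in its pocket. Grasping the oval cutter.

```bash
python3 -m handwheel '[[[0,0,0.8,0],[0,0,0.7,0],[0,0,0.4,0],[0,0,0.18,0],[0,0,0,0],[0,0,0,0]]]' 58 30; python3 -m handwheel '[[[0,0,0,0],[0,0,0,0],[0,0,0,0],[0,0,0,0],[0,0,0,0],[0,0,0,0]]]' 15 30;python3 -m handwheel '[[[0,0,-0.6,0],[0,0,-0.9,0],[0,0,-0.9,0],[0,0,0,0],[0,0,0,0]]]'; python3 -c "
from h import *
p,d=snapshot('side');cv2.imwrite('pics/s7.png',cv2.resize(p[180:340,180:340],None,fx=3.5,fy=3.5)[:,:,::-1])"
```

```text
t: 40.25
tcp_pos: [0.4311, -0.0925, 0.0077]
tool_rot: [0.574, 0.819, 0.0, 0.0]
force: [0.3, 0.6, 0.1]
finger_gap: 0.679
gripper_force: 0.0
t: 41.0
tcp_pos: [0.4311, -0.0926, 0.0077]
tool_rot: [0.574, 0.819, 0.0, 0.0]
force: [-0.6, -0.9, 6.5]
finger_gap: 0.362
gripper_force: 29.5
t: 41.62
tcp_pos: [0.4306, -0.0923, 0.0669]
tool_rot: [0.574, 0.819, -0.0, -0.0]
force: [-0.1, -0.1, -0.7]
finger_gap: 0.361
gripper_force: 30.0
```

View pics/s7.png

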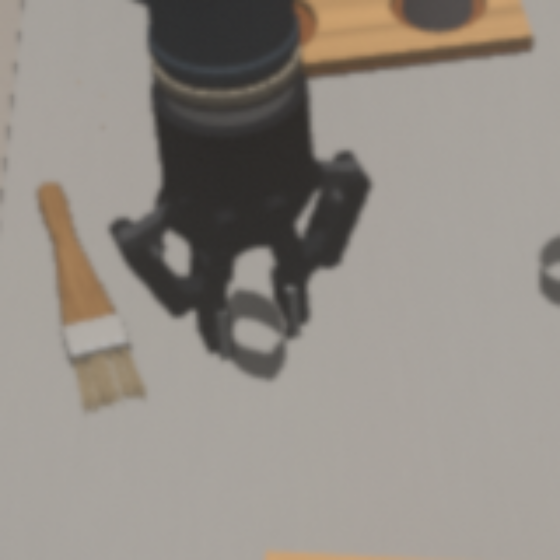

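```bash
python3 -m handwheel '[[[0.94,0.345,0,0],[0.94,0.345,0,0],[0.94,0.345,0,0],[0.94,0.345,0,0],[0.94,0.345,0,0],[0.94,0.345,0,0],[0.94,0.345,0,0],[0.94,0.345,0,0],[0.94,0.345,0,0],[0.94,0.345,0,0],[0.94,0.345,0,0],[0.94,0.345,0,0],[0.94,0.345,0,0],[0.94,0.345,0,0],[0,0,0,0],[0,0,0,0]]]'; python3 -m handwheel '[[[0,0,0.9,0],[0,0,0.7,0],[0,0,0.3,0],[0,0,0.16,0],[0,0,0,0],[0,0,0,0]]]'
```

```text
t: 43.68
tcp_pos: [0.4316, 0.2574, 0.0666]
tool_rot: [0.574, 0.819, -0.001, -0.001]
force: [-0.4, 0.3, -0.5]
finger_gap: 0.361
gripper_force: 30.0
t: 44.42
tcp_pos: [0.4327, 0.2581, 0.0163]
tool_rot: [0.574, 0.819, 0.0, 0.0]
force: [-0.7, -0.1, 0.3]
finger_gap: 0.361
gripper_force: 30.0
```

Lower 2 mm, release, lift, clear to one side, and check from above.

```bash
python3 -m handwheel '[[[0,0,0.08,0],[0,0,0,0],[0,0,0,0]]]'; python3 -m handwheel '[[[0,0,0,0],[0,0,0,0],[0,0,0,0]]]' 52; python3 -m handwheel '[[[0,0,-0.5,0],[0,0,-0.9,0],[0,0,-0.9,0],[0,0,-0.9,0],[0,0,-0.9,0],[0,0,-0.9,0],[-0.9,-0.3,-0.3,0],[-0.9,-0.3,-0.3,0],[-0.9,-0.3,0,0],[-0.9,-0.3,0,0],[-0.9,-0.3,0,0],[-0.9,-0.3,0,0],[-0.9,-0.3,0,0],[-0.9,-0.3,0,0],[-0.9,-0.3,0,0],[-0.9,-0.3,0,0],[0,0,0,0],[0,0,0,0]]]'; python3 -c "
from h import *
p,d=snapshot('top')
z=np.hstack([ortho('top',p,.029,.34,.64,.18,.42,.00065),ortho('top',p,.029,.34,.64,-.42,-.18,.00065)])
cv2.imwrite('pics/e.png',z[:,:,::-1])
C=cloud('top',d);C[d<=0]=np.nan
for n,x,y,lo in(('jar',.585,-.372,.09),('shaker',.556,.27,.06),('star',.461,-.351,.02),('oval',.431,.258,.02)):
  q=C[(np.hypot(C[...,0]-x,C[...,1]-y)<.05)&(C[...,2]>lo)&(C[...,2]<.12)];print(n,len(q),((q.min(0)+q.max(0))/2).round(4),q[:,2].max())
p,d=snapshot('side');cv2.imwrite('pics/se.png',p[:,:,::-1])"
```

```text
t: 44.8
tcp_pos: [0.4323, 0.2581, 0.0139]
tool_rot: [0.574, 0.819, 0.0, 0.0]
force: [-0.0, -1.1, -0.1]
finger_gap: 0.361
gripper_force: 30.0
t: 45.18
tcp_pos: [0.4323, 0.2581, 0.0138]
tool_rot: [0.574, 0.819, 0.0, 0.0]
force: [0.2, 0.4, -0.3]
finger_gap: 0.611
gripper_force: 0.0
t: 47.42
tcp_pos: [0.4382, 0.0213, 0.1542]
tool_rot: [0.574, 0.819, 0.0, 0.0]
force: [0.2, -0.5, 0.4]
finger_gap: 0.613
gripper_force: 0.0
jar 368 [ 0.584  -0.372   0.0981] 0.10617118487690969
shaker 443 [0.5555 0.2704 0.0734] 0.08588833335895285
star 94 [ 0.4594 -0.3519  0.0268] 0.03349599763813038
oval 49 [0.4304 0.259  0.0252] 0.030013659251042712
```

View pics/e.png

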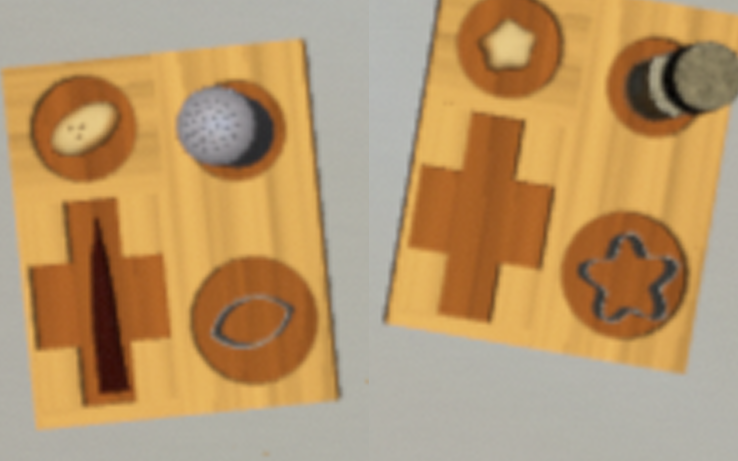

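View pics/se.png

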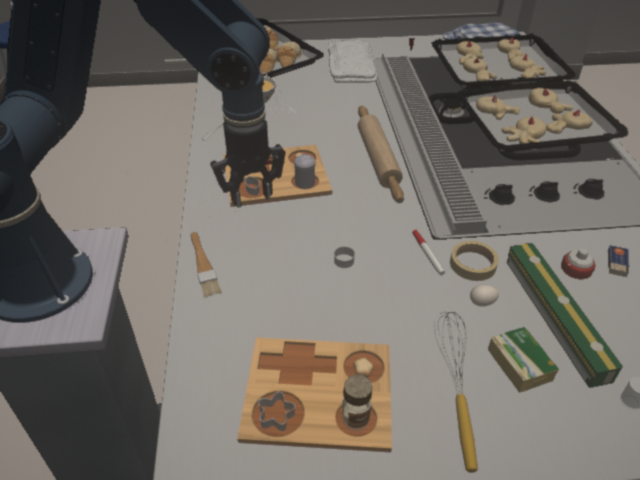

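All five items sit in their recesses within about 4 mm of centre (jar, shaker, star and oval within about 2 mm). The round cutter is untouched at pixel (344,257), and the gripper is clear of everything.

```bash
python3 -c "
from station import *
print(sign_off())"
```

```text
the job is handed in; nothing more can be done
None
```

I made up both kits and handed the job in at about 47 s of the 128 s. The last camera check showed all five items in their recesses within tolerance and the round cutter where it started; `sign_off()` returned no verdict.

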